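# Stow the ring floats and the bronze ring on the flap's dowels

## Robot

A 6-joint arm with a two-finger parallel gripper is mounted at the origin on the work surface. World frame = base frame: x ahead of the robot, y to its left, z up, the work surface at z = 0. Lengths are in m, angles in rad, forces in N, time in s.
With the tool pointing down it reaches from about 0.25 to 0.725 m from the base axis. Payload 4 kg.
Tool frame: the origin (TCP) lies at the very end of the fingers, on their centre line; the grasp point (between the pads) lies 19 mm behind it; z points along the fingers, y is the line along which they close (so a half turn about z gives the same grasp; the last joint's range is limited). The gripper opens to 85 mm and grips with 20 to 120 N. Pads are 22 mm wide; open, the fingers measure 114 mm over their backs; the gripper's body (76 mm by 85 mm) begins 54 mm behind the grasp point. The pads swing forward as they close: fully open they stand 13 mm farther back than shut.
Start: joints at [-1.183, 0.241, 0.005, 1.335, 0, 1.571], TCP at [0.189, -0.463, 0.231] pointing down, gripper open.
Joint ranges: [-2.72, 2.72], [-1.05, 1.87], [-1.09, 1.28], [-1.99, 2.15], [-1.42, 1.44], [-3.14, 3.14]. Speed limits (rad/s): [2.79, 2.79, 3.14, 3.14, 3.14, 3.14].

## Interface

Orientations are given as a unit quaternion [x, y, z, w].
In Python, from workcell import bot, vision, workorder, boxes_of gives the robot as it stands.
- The arm moves only by the tool send_rows, never from a script. Its argument "motion" is text: rows parted by semicolons, each of 5 numbers parted by spaces: the closure, from -1 (fully open) to 1 (shut), so that 0 is half open, then the shift along the tool's x, y, z in cm, then the turn about the tool's z in rad. In form: claw x y z twist; .... A call has 1 to 5 rows; each row is the pose to reach, as a shift and turn from the pose commanded when the call began, along the tool's axes at that moment; what a row does not reach only later rows make up. A row lasts 1/10 s, in which the tool goes at most 50 mm and 8.59 degrees, less where a joint would pass 70% of its speed; a pose out of reach is approached as far as the arm can. A call with a gripper value outside its range is refused whole. The fingers move at their own pace and stop on an object; the grip force is fixed at half the most. Time passes only in rows, so rows that repeat a pose let the fingers close. It gives the time, the measured TCP pose, the force, the opening and the grip force at its end, in the units of the state.
- bot.get_obs(): the state, without advancing time (a new reading comes with each control period).
- vision.camera(name): name is "side" or "top"; returns the picture (384x512x3 uint8, red, green, blue); there is no depth.
- vision.camera_model(name): a dict with "fov_y" (degrees; the focal length in pixels is half the picture's height over the tangent of half this angle, whatever the lens; pixels are square), "cx", "cy" (the principal point, pixels), "k1" (the pictures are not rectified: a ray, as slopes to the right and down, at radius r is drawn at 1 + k1 r^2 times it, then the intrinsics apply), "world_from_camera" (4x4, takes a point from camera to world coordinates). Camera axes: x right, y down, z forward; pixel columns grow to the right and rows downward; lengths in m; the calibration is good to about 2 mm. A picture is of the moment at which its call begins. camera_model takes no time and is no camera call.
- workorder.job_done(): hands the job in; it is judged then, once.
Trained networks look in the newest picture that a camera, given by its name, has taken for a name from the list of things; names that differ only in an ending like _2 or _b are one class to them, and where a whole thing is asked for, a point or a joint stands for the part that bears it (a point fixed in the world has none). Each returns a list of dicts, best first, with "conf" (0 to 1); they miss things now and then, are a little off and sometimes report something else, mostly with a low value. They report only what shows in the picture. A call takes as long as a camera call. They do not tell look-alikes from the thing itself.
- boxes_of(camera, target): "rect" ([centre column, centre row, width, height] in pixels, round what is visible of it).
The state is a dict: "clock": time; "joint_pos": joint angles; "joint_vel": joint speeds; "tau": joint torques, N m; "eef_pos": TCP position; "tool_rot": TCP orientation; "ft_force": force on the tool from outside, world axes, zero at the start; "ft_torque": the same for the moment, N m; "grip_width": finger opening in m; "grasp_force": force on a finger pad.
Only numpy, scipy, OpenCV 4.12 (cv2) and the standard library are available. Lean on these libraries where they do the work, as an engineer would, in place of code of your own. Each camera call takes 0.05 s, during which the arm holds its last target. There are 200 camera calls.

## Task

Stow the loose net gear on the upright dowels of the dropped plywood flap: thread the three orange ring floats onto the tallest dowel, the largest at the bottom, the middle-sized one next and the smallest on top, each lying flat on the one below, and put the flat bronze ring over the shortest, thickest dowel so that it lies flat on the flap. Leave the middle dowel empty, and leave the cleat, the fish scale and the net gauge lying where they are.

Things in the scene. Friction and masses are not known exactly. Their poses are not given: they have to be found in the camera images.
- float_large: Largest orange plastic ring float, a plain flat-faced ring lying flat: outside diameter 66 mm, hole 30 mm, 26 mm high, about 45 g. Origin: centre of its underside; z up along its hole.
- float_medium: Middle-sized orange plastic ring float, lying flat: outside diameter 54 mm, hole 30 mm, 24 mm high, about 30 g. Origin: centre of its underside; z up.
- float_small: Smallest orange plastic ring float, lying flat: outside diameter 42 mm, hole 28 mm, 22 mm high, about 18 g. Origin: centre of its underside; z up.
- bronze_ring: Flat bronze ring with a wide hole, lying flat: outside diameter 60 mm, hole 40 mm, 12 mm high, about 160 g. Origin: centre of its underside; z up.
- peg_tall: Tallest and thinnest of the three fixed upright dowels on the plywood flap: diameter 14 mm, 62 mm high above the flap. Origin: centre of its foot, on the flap's upper face, which is level and 12 mm above the table; z up. The three dowels stand in a row along the flap in any order, about 95 mm apart.
- peg_middle: Dowel of middle height and thickness on the same flap: diameter 18 mm, 48 mm high. Stays empty. Origin: centre of its foot, on the flap; z up. The flap lies on the table at the robot's right, before a fixed blue shelf 150 mm high. Its front is parallel to the row of dowels, 95 mm from it on the -y side; a tin, a mug and buoys on the shelf rise 75 mm above it.
- peg_short: Shortest and thickest dowel on the same flap: diameter 22 mm, 34 mm high. Origin: centre of its foot, on the flap's upper face, 12 mm above the table; z up.
- cleat: Bystander: bronze boat cleat standing on the table, 100 mm long along its x axis, 28 mm wide, 37 mm high. Origin: centre of its underside.
- fish_scale: Bystander: small brass spring fish scale lying on the table, 110 mm long along its x axis with ring and hook, 24 mm wide, 25 mm high. Origin: centre of its underside.
- net_gauge: Bystander: net gauge with dark horn handle and wooden blade lying on the table, 110 mm long along its x axis, 26 mm wide, 14 mm high. Origin: middle of its underside.
Things that resemble listed ones, but are neither listed nor needed, are in the scene too. Leave any blue or green look-alike of the float_small alone.

How it is judged:
At the end, for the whole second after the job is handed in: On the tallest dowel: large float flat on the flap, medium on it (26 mm up), small on that (50 mm up); bronze ring flat on the flap around the shortest dowel. Heights within 4 mm, centres within 14 mm of the dowel, tilt under 0.12 rad, all released and at rest (horizontal distance between each of float_large, float_medium, float_small and peg_tall below 0.014 m and z of float_large in the frame of peg_tall between -0.004 and 0.004 m and angle between each of float_large, float_medium, float_small, bronze_ring's own z axis and vertical below 0.12 rad and linear speed of each of float_large, float_medium, float_small, bronze_ring below 0.02 m/s and contact force between each of float_large, float_medium, float_small, bronze_ring and the fingers below 0.1 N and z of float_medium in the frame of peg_tall between 0.022 and 0.03 m and z of float_small in the frame of peg_tall between 0.046 and 0.054 m and horizontal distance between bronze_ring and peg_short below 0.014 m and z of bronze_ring in the frame of peg_short between -0.004 and 0.004 m); the robot touches nothing.
It fails at once if the cleat is pushed more than 25 mm from where it lay (distance of cleat from where it was at the start of the episode above 0.025 m).
It fails at once if the fish scale is pushed more than 25 mm from where it lay (distance of fish_scale from where it was at the start of the episode above 0.025 m).
It fails at once if the net gauge is pushed more than 25 mm from where it lay (distance of net_gauge from where it was at the start of the episode above 0.025 m).
It also fails if it takes over 112 s, if anything falls off the work surface, if the arm or the gripper's body presses on something with over 40 N, if the wrist force passes 120 N, or if a joint passes its speed limit or range.

## Working session

There is one attempt and no reset: what is moved stays moved. The work goes in short steps, Python scripts to look and compute and a tool call to move; the robot and the scene stay as the last step left them, time stands still between calls to the robot, and variables do not carry over. Pictures are saved under pics/ and viewed, at most 14 in all, crops included, and the job is handed in when it is done.

Besides the shell and the picture viewer there is one more tool, called after "Call:" as name(argument=value, ...), one argument or row to a line, values as JSON. send_rows: Moves the arm, as the interface text tells. Its arguments: {"type":"object","properties":{"motion":{"type":"string"}},"required":["motion"]}

```bash
mkdir -p pics; cat > h.py <<'E'
import numpy as np, cv2
from workcell import bot, vision, workorder, boxes_of
def ray(cam,u,v):
    m=vision.camera_model(cam); f=192/np.tan(np.radians(m['fov_y'])/2)
    d=np.array([(u-m['cx'])/f,(v-m['cy'])/f]); s=d.copy()
    for _ in range(30): s=d/(1+m['k1']*(s@s))
    T=np.array(m['world_from_camera']); return T[:3,3],T[:3,:3]@np.array([s[0],s[1],1])
def at(cam,u,v,z):
    o,d=ray(cam,u,v); return o+d*(z-o[2])/d[2]
def proj(cam,p):
    m=vision.camera_model(cam); f=192/np.tan(np.radians(m['fov_y'])/2)
    T=np.array(m['world_from_camera']); c=T[:3,:3].T@(np.asarray(p)-T[:3,3]); s=c[:2]/c[2]
    s=s*(1+m['k1']*(s@s)); return s*f+np.array([m['cx'],m['cy']])
def save(cam,name,crop=None,k=1):
    im=vision.camera(cam); j=im
    if crop: a,b,c,d=crop; j=im[b:d,a:c]
    j=cv2.resize(j,None,fx=k,fy=k,interpolation=cv2.INTER_CUBIC)
    cv2.imwrite('pics/'+name+'.png',cv2.cvtColor(j,cv2.COLOR_RGB2BGR)); return im
E
python3 - <<'E'
from h import *
np.set_printoptions(precision=3,suppress=True)
for c in ('top','side'):
    save(c,c+'0',k=1.5); m=vision.camera_model(c); print(c,m['fov_y'],m['k1'],np.array(m['world_from_camera']))
    for n in 'float_large float_medium float_small bronze_ring peg_tall peg_middle peg_short'.split():
        print(n,[(np.round(b['rect'],1).tolist(),round(b['conf'],2)) for b in boxes_of(c,n)[:5]])
print(bot.get_obs())
E
```

```text
top 53.67026147028566 -0.0058760004224468485 [[ 0.001 -0.998  0.069  0.465]
 [-1.    -0.     0.005  0.078]
 [-0.005 -0.069 -0.998  1.189]
 [ 0.     0.     0.     1.   ]]
float_large [([288.1, 157.6, 21.6, 19.3], 0.81)]
float_medium [([207.9, 214.0, 20.4, 13.6], 0.45)]
float_small [([135.4, 229.8, 14.0, 16.8], 0.65), ([163.9, 238.5, 13.1, 15.4], 0.55)]
bronze_ring [([304.3, 215.0, 18.2, 20.8], 0.66)]
peg_tall [([368.9, 232.1, 11.8, 7.9], 0.57)]
peg_middle [([369.1, 202.9, 5.1, 4.5], 0.64)]
peg_short []
side 52.87089008477312 -0.024451598062713315 [[-0.938 -0.201  0.284  0.263]
 [-0.348  0.56  -0.752  0.819]
 [-0.008 -0.804 -0.595  0.628]
 [ 0.     0.     0.     1.   ]]
float_large [([237.7, 166.1, 21.7, 21.4], 0.58)]
float_medium [([266.1, 239.9, 25.4, 23.4], 0.77)]
float_small [([276.0, 290.5, 23.3, 27.3], 0.95), ([228.9, 282.6, 23.8, 18.7], 0.87), ([249.5, 325.1, 23.6, 24.7], 0.7), ([202.3, 322.1, 22.6, 20.3], 0.67)]
bronze_ring [([302.4, 174.2, 17.4, 16.5], 0.62)]
peg_tall [([335.4, 136.3, 6.8, 16.8], 0.66), ([197.1, 249.8, 36.1, 33.7], 0.21)]
peg_middle [([305.4, 131.1, 6.3, 20.4], 0.5)]
peg_short [([277.5, 127.3, 5.4, 13.5], 0.43), ([261.3, 191.6, 15.8, 28.7], 0.21)]
{'clock': 0.8, 'joint_pos': array([-1.183,  0.241,  0.005,  1.335, -0.   ,  1.571]), 'joint_vel': array([-0.001,  0.   , -0.001,  0.   , -0.001,  0.   ]), 'tau': array([  0.   , -37.215,  25.268,   0.001,  -0.   ,  -0.   ]), 'eef_pos': array([ 0.189, -0.463,  0.231]), 'tool_rot': array([ 0.981,  0.193, -0.   ,  0.   ]), 'ft_force': array([ 1.15 ,  0.557, -0.115]), 'ft_torque': array([ 0.031, -0.007,  0.021]), 'grasp_force': 0.0, 'grip_width': 0.08589793448100003}
```

View pics/top0.png

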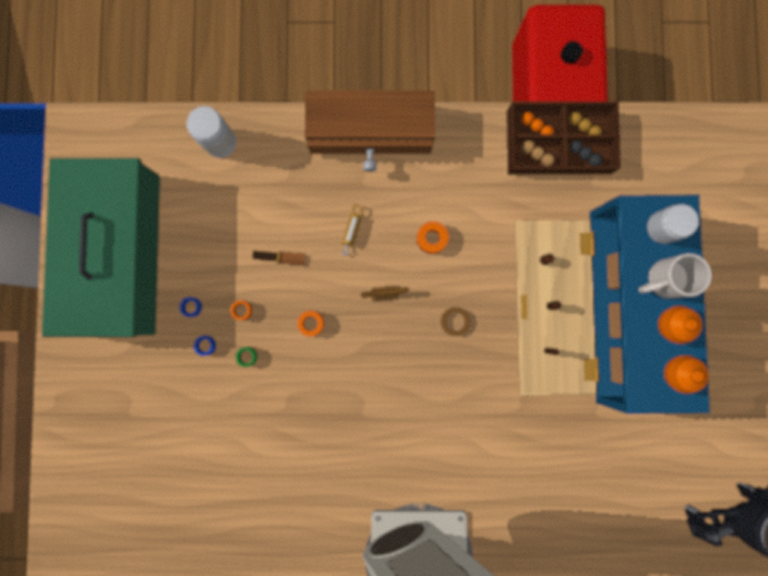

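View pics/side0.png

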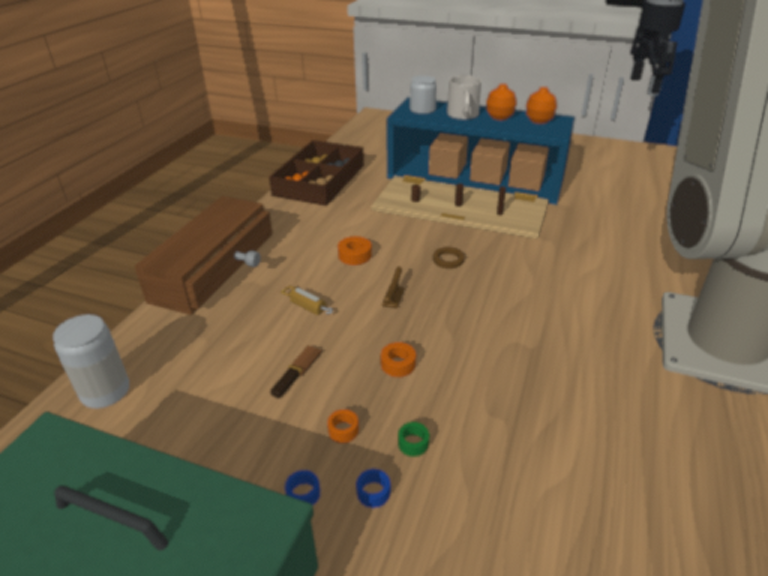

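The top picture (at 1.5x) shows float_large at (433,237), float_medium at (311,323), float_small at (241,310) and bronze_ring at (456,321). The dowels stand at (547,259) short, (554,305) middle and (551,351) tall.

Candidates for float_small in the same picture are orange (241,310), blue (191,306), blue (205,345) and green (247,357). Only the orange one fits. I'll confirm it in a crop and measure by matching silhouettes.

```bash
cat > m.py <<'E'
from h import *
from scipy.optimize import least_squares
SP=dict(float_large=(.033,.026,0),float_medium=(.027,.024,0),float_small=(.021,.022,0),bronze_ring=(.030,.012,0),
 peg_tall=(.007,.062,.012),peg_middle=(.009,.048,.012),peg_short=(.011,.034,.012))
def hullc(pts):
    h=cv2.convexHull(np.float32(pts).reshape(-1,1,2)); m=cv2.moments(h); return np.array([m['m10'],m['m01']])/m['m00'],m['m00']
def model(cam,n,xy,z=None):
    r,h,z0=SP[n]; z0=z0 if z is None else z
    a=np.linspace(0,6.283,40)
    return hullc([proj(cam,[xy[0]+r*np.cos(t),xy[1]+r*np.sin(t),zz]) for t in a for zz in (z0,z0+h)])
def mask(im,n):
    i=im.astype(int); R,G,B=i[...,0],i[...,1],i[...,2]
    if n.startswith('float'): return ((R-B>90)&(R-G>60)).astype(np.uint8)
    return None
def seg(im,n,uv,w=22,thr=None):
    """blob nearest uv: floats by colour, others by Otsu darkness in the window; at 4x"""
    u,v=np.round(uv).astype(int); k=4
    c=cv2.resize(im[v-w:v+w,u-w:u+w],None,fx=k,fy=k,interpolation=cv2.INTER_CUBIC)
    m=mask(c,n)
    if m is None:
        g=c[...,0].astype(np.uint8); m=cv2.threshold(g,0,1,cv2.THRESH_BINARY_INV+cv2.THRESH_OTSU)[1] if thr is None else (g<thr).astype(np.uint8)
    N,L,S,C=cv2.connectedComponentsWithStats(m)
    ok=[j for j in range(1,N) if S[j,4]>80]
    if not ok: return None
    j=min(ok,key=lambda j:np.hypot(*(C[j]-k*w)))
    ys,xs=np.nonzero(L==j); c0,a=hullc(np.c_[xs,ys]); return (c0+.5)/k-.5+[u-w,v-w],a/k/k
def loc(n,guess,ims,z=None,w=22):
    res={}
    for cam,im in ims.items():
        s=seg(im,n,model(cam,n,guess,z)[0],w)
        if s is None: continue
        q=least_squares(lambda p:model(cam,n,p,z)[0]-s[0],guess,x_scale=.01,diff_step=1e-3).x
        res[cam]=(q.round(4),round(s[1]/model(cam,n,q,z)[1],2))
    return res
E
python3 - <<'E'
from m import *
ims={c:vision.camera(c) for c in('top','side')}
g=dict(float_large=(433,237),float_medium=(311,323),float_small=(241,310),bronze_ring=(456,321),peg_tall=(551,351),peg_middle=(554,305),peg_short=(547,259))
for n,(u,v) in g.items():
    r,h,z0=SP[n]; p=at('top',u/1.5,v/1.5,z0+h/2)[:2]
    print(n,p.round(3),loc(n,p,ims,w=10 if 'peg' in n else 18))
a=cv2.resize(ims['top'][185:255,110:235],None,fx=4,fy=4,interpolation=2)
b=cv2.resize(ims['side'][80:200,220:380],None,fx=4,fy=4,interpolation=2)[:, :640]
c=np.zeros((280,640,3),np.uint8); c[:280,:500]=a
cv2.imwrite('pics/c1.png',np.vstack([c,b[100:400]])[...,::-1])
E
```

```text
float_large [ 0.655 -0.034] {'top': (array([ 0.6558, -0.0315]), 1.02), 'side': (array([ 0.6551, -0.033 ]), 0.85)}Traceback (most recent call last):
  File "<stdin>", line 6, in <module>
  File "m.py", line 32, in loc
    q=least_squares(lambda p:model(cam,n,p,z)[0]-s[0],guess,x_scale=.01,diff_step=1e-3).x
      ~~~~~~~~~~~~~^^^^^^^^^^^^^^^^^^^^^^^^^^^^^^^^^^^^^^^^^^^^^^^^^^^^^^^^^^^^^^^^^^^^
    return func(*args, **kwargs)
    result = trf(vector_fun.fun, vector_fun.jac, x0, f0, J0, lb, ub, ftol, xtol,
                 gtol, max_nfev, x_scale, loss_function, tr_solver,
                 tr_options.copy(), verbose, callback=callback_wrapped)
    return trf_no_bounds(
        fun, jac, x0, f0, J0, ftol, xtol, gtol, max_nfev, x_scale,
        loss_function, tr_solver, tr_options, verbose, callback=callback)
    f_new = fun(x_new)
    self._update_fun()
    ~~~~~~~~~~~~~~~~^^
    self.f = self.fun_wrapped(xp_copy(self.x))
             ~~~~~~~~~~~~~~~~^^^^^^^^^^^^^^^^^
    return np.atleast_1d(self.fun(x))
                         ~~~~~~~~^^^
    return self.f(x, *self.args, **self.kwargs)
           ~~~~~~^^^^^^^^^^^^^^^^^^^^^^^^^^^^^^
  File "m.py", line 32, in <lambda>
    q=least_squares(lambda p:model(cam,n,p,z)[0]-s[0],guess,x_scale=.01,diff_step=1e-3).x
                             ~~~~~^^^^^^^^^^^
  File "m.py", line 10, in model
    return hullc([proj(cam,[xy[0]+r*np.cos(t),xy[1]+r*np.sin(t),zz]) for t in a for zz in (z0,z0+h)])
                  ~~~~^^^^^^^^^^^^^^^^^^^^^^^^^^^^^^^^^^^^^^^^^^^^^^
  File "h.py", line 11, in proj
    m=vision.camera_model(cam); f=192/np.tan(np.radians(m['fov_y'])/2)
ValueError: time passes only in moves, steps and waits
```

```bash
python3 - <<'E'
s=open('h.py').read()
s=s.replace("def ray","import functools\n@functools.lru_cache(None)\ndef cm(c): return vision.camera_model(c)\ndef ray").replace("m=vision.camera_model(cam)","m=cm(cam)")
open('h.py','w').write(s)
s=open('m.py').read()
a=s.index("        q=least"); b=s.index("        res[cam]=")
s=s[:a]+"""        q=np.array(guess[:2],float); zm=(SP[n][2] if z is None else z)+SP[n][1]/2
        for _ in range(6): q=q+(at(cam,*s[0],zm)-at(cam,*model(cam,n,q,z)[0],zm))[:2]
"""+s[b:]
open('m.py','w').write(s)
E
cat > l.py <<'E'
from m import *
ims={c:vision.camera(c) for c in('top','side')}
g=dict(float_large=(433,237),float_medium=(311,323),float_small=(241,310),bronze_ring=(456,321),peg_tall=(551,351),peg_middle=(554,305),peg_short=(547,259))
for n,(u,v) in g.items():
    r,h,z0=SP[n]; p=at('top',u/1.5,v/1.5,z0+h/2)[:2]
    print(n,p.round(3),loc(n,p,ims,w=10 if 'peg' in n else 18))
a=cv2.resize(ims['top'][185:255,110:235],None,fx=4,fy=4,interpolation=2)
b=cv2.resize(ims['side'][80:200,220:380],None,fx=4,fy=4,interpolation=2)[:, :640]
c=np.zeros((280,640,3),np.uint8); c[:280,:500]=a
cv2.imwrite('pics/c1.png',np.vstack([c,b[100:400]])[...,::-1])
E
python3 l.py
```

```text
float_large [ 0.655 -0.034] {'top': (array([ 0.6558, -0.0315]), 1.02), 'side': (array([ 0.655, -0.033]), 0.85)}
float_medium [0.476 0.219] {'top': (array([0.4761, 0.2215]), 1.02), 'side': (array([0.4753, 0.2195]), 0.86)}
float_small [0.503 0.364] {'top': (array([0.5035, 0.3661]), 0.95), 'side': (array([0.5026, 0.3637]), 0.82)}
bronze_ring [ 0.48  -0.082] {'top': (array([ 0.4795, -0.0852]), 1.26), 'side': (array([ 0.4781, -0.0797]), 1.0)}
peg_tall [ 0.42  -0.266] {'top': (array([ 0.4196, -0.2719]), 1.37), 'side': (array([ 0.4256, -0.2856]), 3.08)}
peg_middle [ 0.512 -0.276] {'top': (array([ 0.5107, -0.2811]), 1.47), 'side': (array([ 0.5199, -0.3004]), 2.93)}
peg_short [ 0.607 -0.266] {'top': (array([ 0.6047, -0.2731]), 1.62), 'side': (array([ 0.6023, -0.2666]), 1.12)}
```

View pics/c1.png

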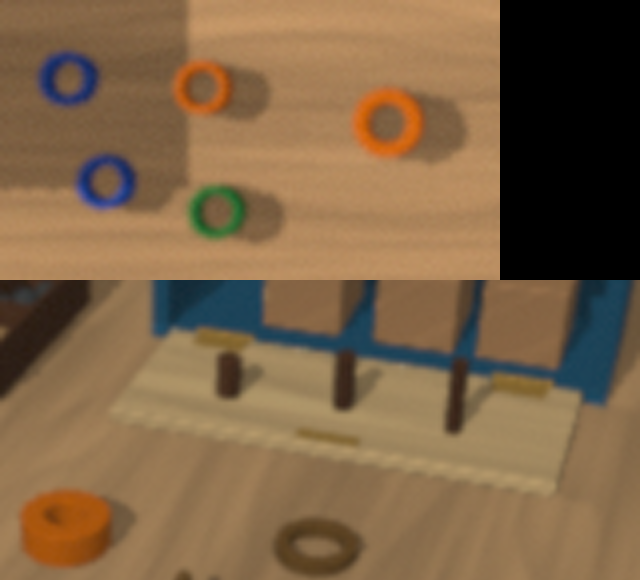

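The crop confirms the orange ring at (203,87) as float_small, beside two blue look-alikes and a green one. Shadows spoil the dowel blobs and the bronze ring's blob, so I'll use fixed darkness thresholds for those.

```bash
python3 - <<'E'
from m import *
ims={c:vision.camera(c) for c in('top','side')}
G=dict(peg_tall=(.42,-.272),peg_middle=(.513,-.272),peg_short=(.607,-.272),bronze_ring=(.479,-.081))
for n,p in G.items():
    for cam in ims:
        for thr in ((55,70,85,100) if 'peg' in n else (100,110,120,130)):
            s=seg(ims[cam],n,model(cam,n,p)[0],10 if 'peg' in n else 16,thr)
            if s is None: continue
            q=np.array(p); zm=SP[n][2]+SP[n][1]/2
            for _ in range(6): q=q+(at(cam,*s[0],zm)-at(cam,*model(cam,n,q)[0],zm))[:2]
            print(n,cam,thr,q.round(4),round(s[1]/model(cam,n,q)[1],2))
E
```

```text
peg_tall top 70 [ 0.4206 -0.2655] 0.14
peg_tall top 85 [ 0.4207 -0.266 ] 0.33
peg_tall top 100 [ 0.4207 -0.266 ] 0.47
peg_tall side 55 [ 0.4304 -0.3237] 0.88
peg_tall side 70 [ 0.425  -0.2903] 2.68
peg_tall side 85 [ 0.4244 -0.2881] 2.86
peg_tall side 100 [ 0.424  -0.2865] 3.01
peg_middle top 70 [ 0.5121 -0.2738] 0.27
peg_middle top 85 [ 0.5124 -0.2748] 0.43
peg_middle top 100 [ 0.5124 -0.2751] 0.58
peg_middle side 55 [ 0.5249 -0.3331] 0.67
peg_middle side 70 [ 0.5195 -0.2999] 2.45
peg_middle side 85 [ 0.5191 -0.2985] 2.56
peg_middle side 100 [ 0.5187 -0.2969] 2.67
peg_short top 85 [ 0.607  -0.2646] 0.4
peg_short top 100 [ 0.6071 -0.265 ] 0.56
peg_short side 55 [ 0.6071 -0.3472] 0.16
peg_short side 70 [ 0.6034 -0.2627] 0.39
peg_short side 85 [ 0.6046 -0.2643] 0.61
peg_short side 100 [ 0.6047 -0.2646] 0.78
bronze_ring top 120 [ 0.4799 -0.0845] 0.94
bronze_ring top 130 [ 0.4795 -0.0851] 1.1
bronze_ring side 100 [ 0.4777 -0.0792] 0.84
bronze_ring side 110 [ 0.4779 -0.0797] 0.93
bronze_ring side 120 [ 0.4781 -0.0798] 1.03
bronze_ring side 130 [ 0.4785 -0.0801] 1.15
```

```bash
sed -i "s/g=c\[...,0\].astype(np.uint8)/g=c.max(2).astype(np.uint8)/" m.py; python3 - <<'E'
from m import *
ims={c:vision.camera(c) for c in('top','side')}
G=dict(peg_tall=(.42,-.268),peg_middle=(.513,-.272),peg_short=(.607,-.268))
for n,p in G.items():
    for cam in ims:
        for thr in (85,100,115):
            s=seg(ims[cam],n,model(cam,n,p)[0],10 if 'peg' in n else 16,thr)
            if s is None: continue
            q=np.array(p); zm=SP[n][2]+SP[n][1]/2
            for _ in range(6): q=q+(at(cam,*s[0],zm)-at(cam,*model(cam,n,q)[0],zm))[:2]
            print(n,cam,thr,q.round(4),round(s[1]/model(cam,n,q)[1],2))
for n in ('cleat','fish_scale','net_gauge'):
    print(n,[(at('top',*b['rect'][:2],.01)[:2].round(3),np.round(b['rect'],0)) for b in boxes_of('top',n)[:1]])
print(at('top',595/1.5,245/1.5,.15),at('top',600/1.5,400/1.5,.15))
E
```

```text
peg_tall top 85 [ 0.4207 -0.2659] 0.33
peg_tall top 100 [ 0.4208 -0.266 ] 0.46
peg_tall top 115 [ 0.4206 -0.2665] 0.61
peg_tall side 85 [ 0.4252 -0.2841] 1.61
peg_tall side 100 [ 0.424  -0.2865] 3.01
peg_tall side 115 [ 0.4236 -0.2857] 3.12
peg_middle top 85 [ 0.5122 -0.2747] 0.45
peg_middle top 100 [ 0.5124 -0.275 ] 0.58
peg_middle top 115 [ 0.5123 -0.2755] 0.71
peg_middle side 85 [ 0.5127 -0.2849] 1.02
peg_middle side 100 [ 0.5187 -0.297 ] 2.66
peg_middle side 115 [ 0.5183 -0.2955] 2.77
peg_short top 85 [ 0.6071 -0.2646] 0.4
peg_short top 100 [ 0.607  -0.2651] 0.54
peg_short top 115 [ 0.6071 -0.2654] 0.68
peg_short side 85 [ 0.6045 -0.2643] 0.61
peg_short side 100 [ 0.6046 -0.2645] 0.78
peg_short side 115 [ 0.6025 -0.2664] 1.08
cleat [(array([0.535, 0.067]), array([256., 196.,  37.,  10.]))]
fish_scale [(array([0.669, 0.14 ]), array([233., 154.,  11.,  28.]))]
net_gauge [(array([0.61 , 0.288]), array([186., 172.,  35.,   7.]))]
[ 0.61811615 -0.31882623  0.15      ] [ 0.336272  -0.3207165  0.15     ]
```

```bash
python3 - <<'E'
from m import *
ims={c:vision.camera(c) for c in('top','side')}
for nm,(u,v),z in [('tall foot',(333.5,143),.012),('tall top',(334.5,125.5),.074),('mid foot',(306,137),.012),('mid top',(306.3,123),.06),('short foot',(277,134),.012),('short top',(277.3,123.5),.046)]: print(nm,at('side',u,v,z).round(4))
G=dict(peg_tall=(.421,-.270),peg_middle=(.514,-.270),peg_short=(.607,-.270))
def view(cam,x0,y0,w,h,k):
    c=cv2.resize(ims[cam][y0:y0+h,x0:x0+w],None,fx=k,fy=k,interpolation=2)[...,::-1].copy()
    for n,p in G.items():
        r,H,z0=SP[n]
        for z in (z0,z0+H):
            q=[((proj(cam,[p[0]+r*np.cos(t),p[1]+r*np.sin(t),z])+.5-[x0,y0])*k).astype(int) for t in np.linspace(0,6.28,30)]
            cv2.polylines(c,[np.array(q)],True,(255,255,0) if z>.02 else (0,255,0),1)
    return c
a=view('top',340,160,60,90,6); b=view('side',265,110,80,45,5)
o=np.zeros((540,760,3),np.uint8); o[:,:360]=a; o[:225,360:760]=b
cv2.imwrite('pics/c2.png',o)
E
```

```text
tall foot [ 0.4155 -0.2623  0.012 ]
tall top [ 0.4187 -0.2607  0.074 ]
mid foot [ 0.5075 -0.2707  0.012 ]
mid top [ 0.5107 -0.2747  0.06  ]
short foot [ 0.6026 -0.2582  0.012 ]
short top [ 0.605  -0.2665  0.046 ]
```

View pics/c2.png

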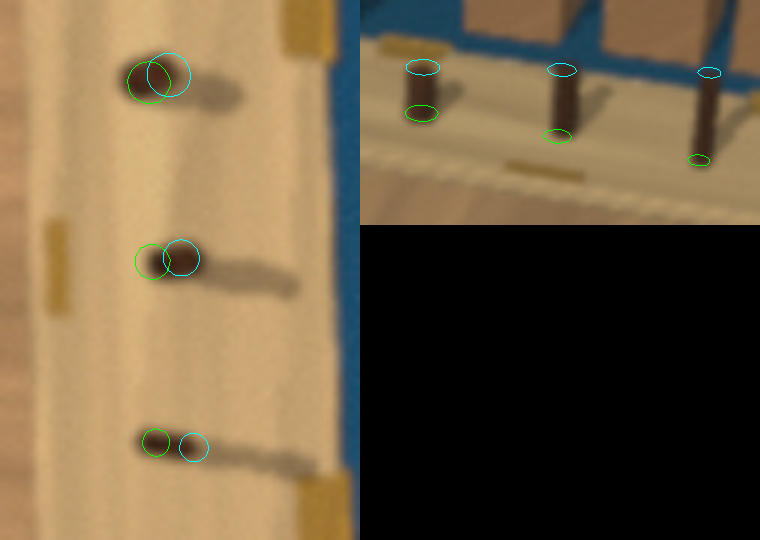

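The overlay puts the tall dowel at about (.4205,-.268), the middle one at (.511,-.275) and the short one at (.606,-.265). The shelf front is near y=-.36. Now the first move, clear of the shelf and turned to yaw 0.

Call:
send_rows(
  motion="-1 3.3 -3.25 0 0.08; -1 6.6 -6.5 0 0.16; -1 9.9 -9.75 0 0.24; -1 13.2 -13.0 0 0.31; -1 16.5 -16.25 0 0.389",
)

```text
clock: 1.95
eef_pos: [0.2807, -0.2485, 0.2314]
tool_rot: [1.0, -0.003, 0.0, 0.0]
ft_force: [1.1, -0.2, -1.1]
grip_width: 0.0855
grasp_force: 0.0
```

Call:
send_rows(
  motion="-1 3.7 -2.2 0 0; -1 7.5 -4.4 0 0; -1 11.2 -6.6 0 0; -1 15 -8.7 0 0; -1 18.7 -10.9 0 0",
)

```text
clock: 2.45
eef_pos: [0.4691, -0.1401, 0.2315]
tool_rot: [1.0, -0.0, 0.0, 0.0]
ft_force: [0.6, -1.6, 0.8]
grip_width: 0.0854
grasp_force: 0.0
```

Call:
send_rows(
  motion="-1 3.7 -2.2 2 0; -1 7.5 -4.4 4 0; -1 11.2 -6.6 6 0; -1 15 -8.7 8 0; -1 18.7 -10.9 10 0",
)

```text
clock: 2.95
eef_pos: [0.6561, -0.0315, 0.1303]
tool_rot: [1.0, -0.001, 0.0, 0.0]
ft_force: [0.6, -1.2, 1.1]
grip_width: 0.0856
grasp_force: 0.0
```

Call:
send_rows(
  motion="-1 0 0 2 0; -1 0 0 4 0; -1 0 0 6 0",
)

```text
clock: 3.25
eef_pos: [0.6548, -0.0319, 0.0696]
tool_rot: [1.0, -0.0, -0.0, 0.0]
ft_force: [-0.5, -0.3, -0.5]
grip_width: 0.0857
grasp_force: 0.0
```

Call:
send_rows(
  motion="-1 0 0 2.5 0; -1 0 0 5 0; -1 0 0 6.5 0; -1 0 0 6.5 0",
)

```text
clock: 3.65
eef_pos: [0.6523, -0.0324, 0.0033]
tool_rot: [1.0, -0.001, -0.003, -0.0]
ft_force: [-0.7, -0.0, 0.5]
grip_width: 0.0855
grasp_force: 0.0
```

Call:
send_rows(
  motion="1 0 0 0 0; 1 0 0 0 0; 1 0 0 0 0; 1 0 0 0 0; 1 0 0 0 0",
)

```text
clock: 4.15
eef_pos: [0.6564, -0.0326, 0.0086]
tool_rot: [1.0, -0.001, 0.002, 0.0]
ft_force: [-0.2, 0.8, 6.7]
grip_width: 0.0637
grasp_force: 66.4
```

Call:
send_rows(
  motion="1 0 0 -1 0; 1 0 0 -2.5 0; 1 0 0 -5 0; 1 0 0 -9 0; 1 0 0 -13 0",
)

```text
clock: 4.65
eef_pos: [0.6536, -0.0324, 0.1371]
tool_rot: [1.0, -0.001, -0.001, -0.0]
ft_force: [0.7, 1.6, -0.2]
grip_width: 0.0642
grasp_force: 66.0
```

```bash
python3 - <<'E'
from h import *
a=save('side','s1',(200,60,400,210),4)
o=bot.get_obs(); print(o['eef_pos'],o['grip_width'],o['grasp_force'],o['joint_pos'])
E
```

```text
[ 0.65795893 -0.03266332  0.14625677] 0.063880034831441 66.02597661316395 [-4.95961171e-02  5.92216808e-01  3.16480125e-01  1.28366328e+00
 -1.42526322e-05  3.09323774e+00]
```

View pics/s1.png

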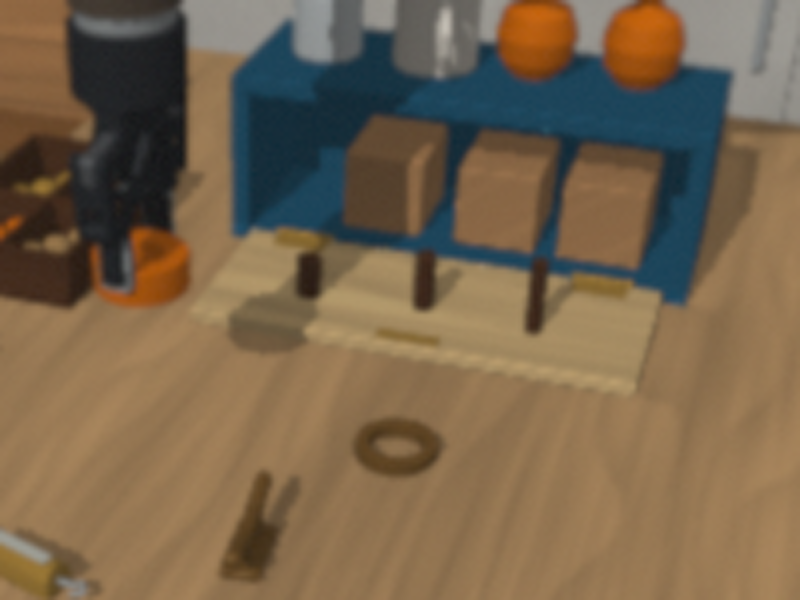

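The side crop shows the large float held level between the fingers, centre at about (140,265), and the dowels are clear. I'll measure where it sits relative to the TCP.

```bash
cat > held.py <<'E'
import sys
from m import *
n=sys.argv[1]
E=[];I=None
for _ in range(4):
    I=vision.camera('side'); E.append(bot.get_obs()['eef_pos'])
e=np.mean(E,0); print('tcp',e.round(4),np.std(E,0).round(4),bot.get_obs()['clock'])
for dz in (-.004,0,.004):
    z=e[2]+dz-.003
    u,v=model('side',n,e[:2],z)[0].round().astype(int); w=20
    c=cv2.resize(I[v-w:v+w,u-w:u+w],None,fx=4,fy=4,interpolation=2); m=mask(c,n)
    ys,xs=np.nonzero(m); c0,_=hullc(np.c_[xs,ys]); s=(c0+.5)/4-.5+[u-w,v-w]
    q=e[:2].copy(); zm=z+SP[n][1]/2
    for _ in range(6): q=q+(at('side',*s,zm)-at('side',*model('side',n,q,z)[0],zm))[:2]
    print('bottom z',round(z,4),'centre',q.round(4),'rel tcp',(q-e[:2]).round(4))
E
python3 held.py float_large
```

```text
tcp [ 0.6564 -0.0326  0.14  ] [0.0017 0.0001 0.003 ] 4.9
bottom z 0.133 centre [ 0.6472 -0.0264] rel tcp [-0.0092  0.0061]
bottom z 0.137 centre [ 0.644  -0.0194] rel tcp [-0.0123  0.0131]
bottom z 0.141 centre [ 0.6408 -0.0124] rel tcp [-0.0155  0.0201]
```

```bash
python3 - <<'E'
from h import *
for z in (.125,.13,.135,.14): print(z,at('side',230,132,z))
print(proj('side',[.656,-.0326,.0+.131]),proj('side',[.656,-.0326,.157]))
E
```

```text
0.125 [ 0.66416773 -0.02846339  0.125     ]
0.13 [ 0.66017335 -0.02003464  0.13      ]
0.135 [ 0.65617897 -0.0116059   0.135     ]
0.14 [ 0.65218459 -0.00317715  0.14      ]
[233.25834987 129.82922712] [232.80900793 121.16309533]
```

Call:
send_rows(
  motion="1 -2 2 0 0; 1 -4.7 4.7 0 0; 1 -7.4 7.4 0 0; 1 -10.1 10.1 0 0; 1 -12.8 12.8 0 0",
)

```text
clock: 5.4
eef_pos: [0.5237, -0.1606, 0.134]
tool_rot: [1.0, -0.0, -0.002, -0.001]
ft_force: [-0.3, -0.5, 0.6]
grip_width: 0.0637
grasp_force: 66.0
```

Call:
send_rows(
  motion="1 -2.7 2.7 0 0; 1 -5.4 5.4 0 0; 1 -8.1 8.1 0 0; 1 -10.2 10.2 0 0; 1 -10.8 10.7 0 0",
)

```text
clock: 5.9
eef_pos: [0.4148, -0.268, 0.1345]
tool_rot: [1.0, -0.002, -0.002, -0.001]
ft_force: [-0.0, 0.2, -0.6]
grip_width: 0.064
grasp_force: 66.0
```

Call:
send_rows(
  motion="1 0 0 1 0; 1 0 0 2 0; 1 0 0 3 0; 1 0 0 3 0",
)

```text
clock: 6.3
eef_pos: [0.4176, -0.2654, 0.1038]
tool_rot: [1.0, 0.0, -0.002, -0.001]
ft_force: [-0.2, 0.8, -0.1]
grip_width: 0.0636
grasp_force: 66.0
```

```bash
python3 held.py float_large; python3 - <<'E'
from h import *
a=vision.camera('side')[75:175,255:375]; b=vision.camera('top')[180:280,330:410]
o=np.hstack([cv2.resize(x,None,fx=4,fy=4,interpolation=2) for x in (a,b)])[...,::-1]
cv2.imwrite('pics/p1.png',o)
E
```

```text
tcp [ 0.4186 -0.2664  0.1057] [0.0003 0.0004 0.0006] 6.5
bottom z 0.0987 centre [ 0.4163 -0.2658] rel tcp [-0.0023  0.0007]
bottom z 0.1027 centre [ 0.4151 -0.2574] rel tcp [-0.0035  0.0091]
bottom z 0.1067 centre [ 0.414 -0.249] rel tcp [-0.0047  0.0175]
```

View pics/p1.png

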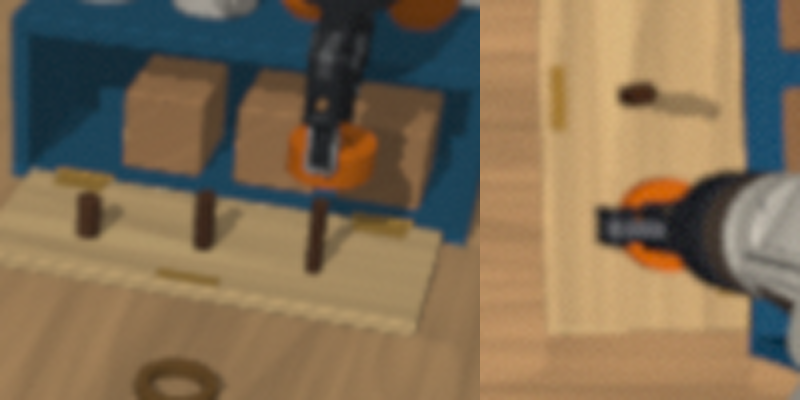

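The side crop shows the float centred above the tall dowel to within about 3 mm: float at (332,155), dowel at (317,235). I'll nudge +x by 2 mm and lower it.

Call:
send_rows(
  motion="1 0.2 0 1.5 0; 1 0.2 0 3 0; 1 0.2 0 4.5 0; 1 0.2 0 6 0; 1 0.2 0 7 0",
)

```text
clock: 7.1
eef_pos: [0.4203, -0.2671, 0.0357]
tool_rot: [1.0, -0.001, -0.0, -0.0]
ft_force: [-0.5, 0.6, 0.3]
grip_width: 0.0639
grasp_force: 66.0
```

Call:
send_rows(
  motion="1 0 0 0.5 0; 1 0 0 1 0; 1 0 0 1.4 0; 1 0 0 1.4 0",
)

```text
clock: 7.5
eef_pos: [0.4203, -0.2672, 0.0221]
tool_rot: [1.0, -0.001, -0.0, -0.0]
ft_force: [0.2, 0.2, -0.9]
grip_width: 0.0641
grasp_force: 66.0
```

Call:
send_rows(
  motion="1 0 0 0.2 0; 1 0 0 0.35 0; 1 0 0 0.35 0",
)

```text
clock: 7.8
eef_pos: [0.4208, -0.2675, 0.0205]
tool_rot: [1.0, -0.001, 0.001, 0.0]
ft_force: [-2.5, 1.6, 8.9]
grip_width: 0.0637
grasp_force: 67.0
```

Call:
send_rows(
  motion="-1 0 0 0 0; -1 0 0 0 0; -1 0 0 0 0; -1 0 0 0 0; -1 0 0 0 0",
)

```text
clock: 8.3
eef_pos: [0.4203, -0.2672, 0.0187]
tool_rot: [1.0, -0.001, -0.0, -0.0]
ft_force: [-1.1, -0.0, -0.0]
grip_width: 0.0853
grasp_force: 0.0
```

Call:
send_rows(
  motion="-1 0 0 -2 0; -1 0 0 -5 0; -1 0 0 -9 0; -1 0 0 -13 0; -1 0 0 -16 0",
)

```text
clock: 8.8
eef_pos: [0.4209, -0.2675, 0.1813]
tool_rot: [1.0, -0.001, 0.001, 0.001]
ft_force: [0.9, 0.7, 0.6]
grip_width: 0.0856
grasp_force: 0.0
```

Call:
send_rows(
  motion="-1 0.5 -4.8 0 -0.148; -1 1.1 -9.7 0 -0.296; -1 1.6 -14.6 0 -0.444; -1 2.2 -19.5 0 -0.592; -1 2.75 -24.4 0 -0.74",
)

```text
clock: 9.3
eef_pos: [0.448, -0.0215, 0.1789]
tool_rot: [0.932, 0.364, 0.0, 0.0]
ft_force: [1.1, 0.0, 0.8]
grip_width: 0.0855
grasp_force: 0.0
```

Call:
send_rows(
  motion="-1 3.7 -3.2 0 -0.148; -1 7.4 -6.5 0 -0.296; -1 11.1 -9.7 0 -0.444; -1 14.8 -13 0 -0.592; -1 18.5 -16.2 0 -0.74",
)

```text
clock: 9.8
eef_pos: [0.4756, 0.2232, 0.1788]
tool_rot: [0.737, 0.676, 0.0, 0.0]
ft_force: [2.3, -0.5, -0.5]
grip_width: 0.0856
grasp_force: 0.0
```

Call:
send_rows(
  motion="-1 0 0 3 -0.091; -1 0 0 6 -0.091; -1 0 0 10 -0.091; -1 0 0 10 -0.091",
)

```text
clock: 10.2
eef_pos: [0.4713, 0.2193, 0.0736]
tool_rot: [0.707, 0.707, -0.006, -0.002]
ft_force: [-1.8, -0.8, 0.1]
grip_width: 0.0854
grasp_force: 0.0
```

```bash
python3 - <<'E'
from m import *
ims={c:vision.camera(c) for c in('top','side')}
cv2.imwrite('pics/p2.png',np.hstack([cv2.resize(x,None,fx=4,fy=4,interpolation=2) for x in (ims['side'][75:175,265:365],ims['top'][190:290,330:420])])[...,::-1])
print(loc('float_large',(.42,-.267),ims,z=.012))
E=[]
for _ in range(4): vision.camera('top'); o=bot.get_obs(); E.append(o['eef_pos'])
print(np.mean(E,0),o['tool_rot'],o['joint_pos'][5])
E
```

```text
{'top': (array([ 0.4194, -0.2718]), 0.82), 'side': (array([ 0.4405, -0.2887]), 0.05)}
[0.47727263 0.22159161 0.08077177] [0.70758859 0.70662129 0.00204296 0.00075452] 2.006749172116831
```

View pics/p2.png

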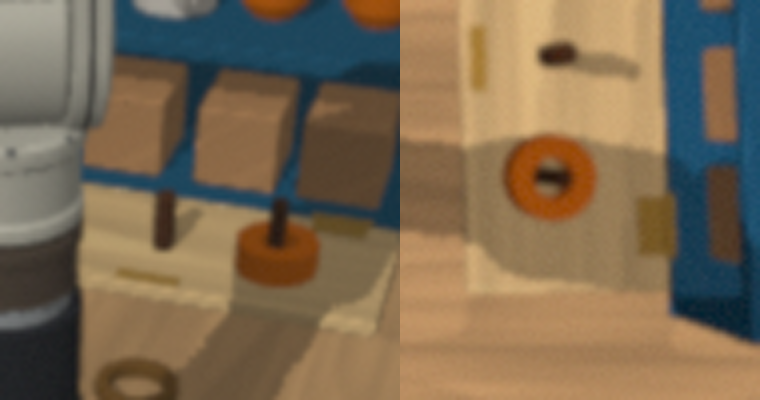

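The crops show the large float flat on the flap around the tall dowel, in the side view at (278,250). Next is the medium float.

Call:
send_rows(
  motion="-1 0 0 2.5 0; -1 0 0 5 0; -1 0 0 6.5 0; -1 0 0 7.3 0; -1 0 0 7.3 0",
)

```text
clock: 11.0
eef_pos: [0.4759, 0.221, 0.0059]
tool_rot: [0.708, 0.707, -0.0, -0.0]
ft_force: [-0.2, 0.0, -0.8]
grip_width: 0.0854
grasp_force: 0.0
```

Call:
send_rows(
  motion="1 0 0 0 0; 1 0 0 0 0; 1 0 0 0 0; 1 0 0 0 0; 1 0 0 0 0",
)

```text
clock: 11.5
eef_pos: [0.477, 0.2216, 0.0079]
tool_rot: [0.707, 0.707, 0.002, 0.001]
ft_force: [-2.1, -1.0, 8.0]
grip_width: 0.0519
grasp_force: 61.1
```

Call:
send_rows(
  motion="1 0 0 -1 0; 1 0 0 -4 0; 1 0 0 -8 0; 1 0 0 -12 0; 1 0 0 -15 0",
)

```text
clock: 12.0
eef_pos: [0.4767, 0.2215, 0.1595]
tool_rot: [0.707, 0.707, 0.002, 0.001]
ft_force: [0.8, 0.6, -0.9]
grip_width: 0.0517
grasp_force: 62.6
```

```bash
python3 held.py float_medium
```

```text
tcp [0.4781 0.2222 0.1608] [0.0011 0.0005 0.0027] 12.2
bottom z 0.1538 centre [0.4783 0.2239] rel tcp [0.0002 0.0017]
bottom z 0.1578 centre [0.4765 0.2291] rel tcp [-0.0017  0.0069]
bottom z 0.1618 centre [0.4746 0.2342] rel tcp [-0.0035  0.012 ]
```

Call:
send_rows(
  motion="1 -2 -0.2 0 0; 1 -5.5 -0.6 0 0; 1 -9.5 -1.1 0 0; 1 -13.5 -1.5 0 0; 1 -17.5 -2 0 0",
)

```text
clock: 12.7
eef_pos: [0.454, 0.0447, 0.1543]
tool_rot: [0.707, 0.707, -0.001, -0.001]
ft_force: [0.7, -0.5, 0.2]
grip_width: 0.0518
grasp_force: 62.6
```

Call:
send_rows(
  motion="1 -4 -0.5 0 0; 1 -8 -0.9 0 0; 1 -12 -1.3 0 0; 1 -16 -1.8 0 0; 1 -20 -2.3 0 0",
)

```text
clock: 13.2
eef_pos: [0.4308, -0.155, 0.1543]
tool_rot: [0.707, 0.707, -0.001, -0.001]
ft_force: [1.2, -0.9, -1.1]
grip_width: 0.052
grasp_force: 62.6
```

Call:
send_rows(
  motion="1 -4 -0.4 0 0; 1 -7.5 -0.8 0 0; 1 -10 -1.1 1 0; 1 -11.3 -1.2 2.5 0; 1 -11.3 -1.2 3.5 0",
)

```text
clock: 13.7
eef_pos: [0.4187, -0.2676, 0.1184]
tool_rot: [0.709, 0.706, -0.0, -0.002]
ft_force: [-0.7, 0.3, 0.5]
grip_width: 0.0519
grasp_force: 62.6
```

Call:
send_rows(
  motion="1 0 0 0.5 0; 1 0 0 1 0; 1 0 0 1 0",
)

```text
clock: 14.0
eef_pos: [0.4201, -0.2656, 0.1101]
tool_rot: [0.707, 0.707, -0.0, -0.001]
ft_force: [-0.5, 0.4, 0.3]
grip_width: 0.0519
grasp_force: 62.6
```

```bash
python3 held.py float_medium; python3 - <<'E'
from h import *
a=vision.camera('side')[75:175,255:375]; b=vision.camera('top')[180:280,330:410]
o=np.hstack([cv2.resize(x,None,fx=4,fy=4,interpolation=2) for x in (a,b)])[...,::-1]
cv2.imwrite('pics/p3.png',o)
E
```

```text
tcp [ 0.4207 -0.2663  0.1112] [0.0002 0.0003 0.0003] 14.2
bottom z 0.1042 centre [ 0.4193 -0.2366] rel tcp [-0.0015  0.0297]
bottom z 0.1082 centre [ 0.418  -0.2387] rel tcp [-0.0027  0.0275]
bottom z 0.1122 centre [ 0.4189 -0.2529] rel tcp [-0.0018  0.0133]
```

View pics/p3.png

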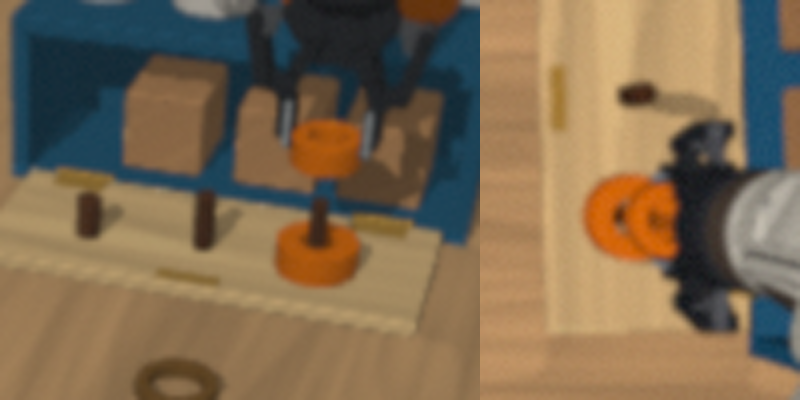

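The side crop shows the medium float at (327,148), level and above the tall dowel at (319,225) and the large float. Lowering it now.

Call:
send_rows(
  motion="1 0 0 1.5 0; 1 0 0 3 0; 1 0 0 4.5 0; 1 0 0 5.8 0; 1 0 0 6.2 0",
)

```text
clock: 14.8
eef_pos: [0.4196, -0.2663, 0.0478]
tool_rot: [0.707, 0.707, -0.0, -0.001]
ft_force: [-0.1, 0.4, -0.2]
grip_width: 0.0521
grasp_force: 62.6
```

Call:
send_rows(
  motion="1 0 0 0.2 0; 1 0 0 0.35 0; 1 0 0 0.35 0",
)

```text
clock: 15.1
eef_pos: [0.4209, -0.2672, 0.046]
tool_rot: [0.707, 0.707, 0.0, 0.001]
ft_force: [-0.2, -0.6, -0.2]
grip_width: 0.0518
grasp_force: 62.6
```

Call:
send_rows(
  motion="1 0 0 0.15 0; 1 0 0 0.3 0; 1 0 0 0.3 0",
)

```text
clock: 15.4
eef_pos: [0.4209, -0.2673, 0.0458]
tool_rot: [0.707, 0.707, 0.0, 0.001]
ft_force: [-5.8, 4.3, 21.4]
grip_width: 0.0519
grasp_force: 64.6
```

Call:
send_rows(
  motion="-1 0 0 0 0; -1 0 0 0 0; -1 0 0 0 0; -1 0 0 0 0; -1 0 0 0 0",
)

```text
clock: 15.9
eef_pos: [0.4202, -0.2667, 0.042]
tool_rot: [0.707, 0.707, -0.0, -0.0]
ft_force: [0.5, 0.1, -0.8]
grip_width: 0.0852
grasp_force: 0.0
```

Call:
send_rows(
  motion="-1 0 0 -2 0; -1 0 0 -5 0; -1 0 0 -9 0; -1 0 0 -13 0; -1 0 0 -14 0",
)

```text
clock: 16.4
eef_pos: [0.4226, -0.2683, 0.1869]
tool_rot: [0.707, 0.707, 0.001, 0.004]
ft_force: [1.0, -0.7, 0.2]
grip_width: 0.0855
grasp_force: 0.0
```

Call:
send_rows(
  motion="-1 3 0.4 0 0; -1 7.5 1 0 0; -1 12 1.6 0 0; -1 16.5 2.2 0 0; -1 21 2.8 0 0",
)

```text
clock: 16.9
eef_pos: [0.4481, -0.0552, 0.1816]
tool_rot: [0.708, 0.707, -0.0, -0.0]
ft_force: [0.4, 0.5, 0.5]
grip_width: 0.0853
grasp_force: 0.0
```

Call:
send_rows(
  motion="-1 4.5 0.6 0 0; -1 9 1.2 0 0; -1 13.5 1.8 0 0; -1 18 2.3 0 0; -1 22.5 2.9 0 0",
)

```text
clock: 17.4
eef_pos: [0.4772, 0.1699, 0.1814]
tool_rot: [0.707, 0.707, -0.001, -0.0]
ft_force: [0.2, -0.3, -0.7]
grip_width: 0.0855
grasp_force: 0.0
```

Call:
send_rows(
  motion="-1 4.5 0.6 0 0; -1 9 1.2 0 0; -1 13.5 1.8 0 0; -1 17.5 2.3 2 0; -1 19.7 2.6 4 0",
)

```text
clock: 17.9
eef_pos: [0.504, 0.3687, 0.1411]
tool_rot: [0.706, 0.708, 0.001, -0.0]
ft_force: [-1.1, 1.0, 0.4]
grip_width: 0.0851
grasp_force: 0.0
```

Call:
send_rows(
  motion="-1 0 0 2 0; -1 0 0 4.5 0; -1 0 0 5.5 0; -1 0 0 5.5 0",
)

```text
clock: 18.3
eef_pos: [0.5024, 0.3639, 0.0846]
tool_rot: [0.707, 0.707, -0.003, -0.0]
ft_force: [0.1, -0.5, 0.2]
grip_width: 0.0858
grasp_force: 0.0
```

```bash
python3 - <<'E'
from m import *
ims={c:vision.camera(c) for c in('top','side')}
cv2.imwrite('pics/p4.png',np.hstack([cv2.resize(x,None,fx=4,fy=4,interpolation=2) for x in (ims['side'][75:175,285:365],ims['top'][190:290,340:410],)])[...,::-1])
print(loc('float_small',(.503,.365),ims,w=14), loc('float_medium',(.42,-.267),ims,z=.038))
E=[]
for _ in range(4): vision.camera('top'); o=bot.get_obs(); E.append(o['eef_pos'])
print(np.mean(E,0),o['joint_pos'][5])
E
```

```text
{'top': (array([0.5031, 0.3638]), 0.85), 'side': (array([0.5024, 0.3639]), 0.85)} {'top': (array([ 0.4202, -0.2649]), 1.16)}
[0.50491103 0.36543893 0.08882612] 2.198662087433361
```

View pics/p4.png

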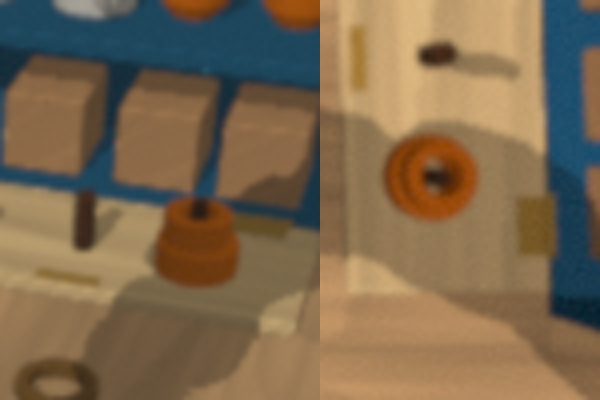

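The crops show the medium float stacked flat on the large one, in the side view at (200,225). Now I'll grasp the small float.

Call:
send_rows(
  motion="-1 0 0 2.5 0; -1 0 0 5 0; -1 0 0 7 0; -1 0 0 8.1 0; -1 0 0 8.1 0",
)

```text
clock: 19.1
eef_pos: [0.5032, 0.3644, 0.0051]
tool_rot: [0.708, 0.707, -0.001, -0.0]
ft_force: [-1.3, -0.2, -0.1]
grip_width: 0.0852
grasp_force: 0.0
```

Call:
send_rows(
  motion="1 0 0 0 0; 1 0 0 0 0; 1 0 0 0 0; 1 0 0 0 0; 1 0 0 0 0",
)

```text
clock: 19.6
eef_pos: [0.5051, 0.3659, 0.008]
tool_rot: [0.707, 0.707, 0.002, 0.0]
ft_force: [0.4, -0.1, 6.2]
grip_width: 0.0392
grasp_force: 61.0
```

Call:
send_rows(
  motion="1 0 0 -1 0; 1 0 0 -4 0; 1 0 0 -8 0; 1 0 0 -12 0; 1 0 0 -16 0",
)

```text
clock: 20.1
eef_pos: [0.5035, 0.3647, 0.168]
tool_rot: [0.707, 0.707, -0.0, -0.0]
ft_force: [1.0, 0.4, -0.8]
grip_width: 0.0393
grasp_force: 60.4
```

```bash
python3 held.py float_small
```

```text
tcp [0.506  0.3665 0.1723] [0.001  0.0007 0.0032] 20.3
bottom z 0.1653 centre [0.5067 0.3695] rel tcp [0.0007 0.0029]
bottom z 0.1693 centre [0.5045 0.3734] rel tcp [-0.0014  0.0069]
bottom z 0.1733 centre [0.5024 0.3774] rel tcp [-0.0036  0.0109]
```

Call:
send_rows(
  motion="1 -2 -0.3 0 0; 1 -6 -0.8 0 0; 1 -10.5 -1.4 0 0; 1 -15 -2 0 0; 1 -19.5 -2.6 0 0",
)

```text
clock: 20.8
eef_pos: [0.4757, 0.168, 0.1642]
tool_rot: [0.707, 0.707, -0.002, -0.001]
ft_force: [1.1, 0.3, -0.2]
grip_width: 0.0391
grasp_force: 60.4
```

Call:
send_rows(
  motion="1 -4.5 -0.6 0 0; 1 -9 -1.2 0 0; 1 -13.5 -1.8 0 0; 1 -18 -2.3 0 0; 1 -22.5 -2.9 0 0",
)

```text
clock: 21.3
eef_pos: [0.4465, -0.0563, 0.1646]
tool_rot: [0.707, 0.707, -0.001, -0.001]
ft_force: [0.8, -0.1, -0.2]
grip_width: 0.0389
grasp_force: 60.4
```

Call:
send_rows(
  motion="1 -4.5 -0.6 0 0; 1 -9 -1.2 0 0; 1 -13.5 -1.8 0 0; 1 -18 -2.4 1 0; 1 -20.5 -2.8 2.5 0",
)

```text
clock: 21.8
eef_pos: [0.4191, -0.2627, 0.1401]
tool_rot: [0.709, 0.706, -0.0, -0.0]
ft_force: [-0.2, 0.1, 0.0]
grip_width: 0.0393
grasp_force: 60.4
```

Call:
send_rows(
  motion="1 -0.7 0 1 0; 1 -0.7 0 2.5 0; 1 -0.7 0 3 0; 1 -0.7 0 3 0",
)

```text
clock: 22.2
eef_pos: [0.4192, -0.2652, 0.1097]
tool_rot: [0.707, 0.707, -0.0, -0.002]
ft_force: [0.4, -1.0, -0.0]
grip_width: 0.0392
grasp_force: 60.4
```

```bash
python3 held.py float_small|head -1; python3 - <<'E'
from h import *
a=vision.camera('side')[75:175,255:375]; b=vision.camera('top')[180:280,330:410]
o=np.hstack([cv2.resize(x,None,fx=4,fy=4,interpolation=2) for x in (a,b)])[...,::-1]
cv2.imwrite('pics/p5.png',o)
E
```

```text
tcp [ 0.4205 -0.2661  0.1114] [0.0004 0.0003 0.0005] 22.4
```

View pics/p5.png

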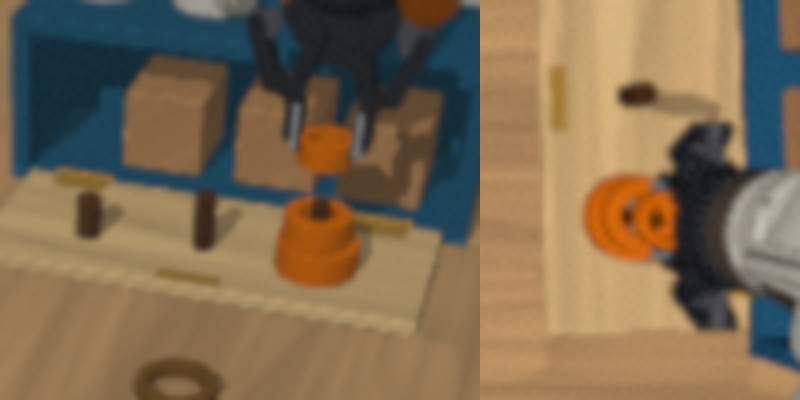

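The side crop shows the small float at (327,148) above the stack, in line with the dowel at (320,208). Lowering it now.

Call:
send_rows(
  motion="1 0 0 1.2 0; 1 0 0 2.4 0; 1 0 0 3.4 0; 1 0 0 3.9 0; 1 0 0 3.9 0",
)

```text
clock: 23.0
eef_pos: [0.4197, -0.2665, 0.0711]
tool_rot: [0.707, 0.707, -0.0, -0.001]
ft_force: [-0.5, -0.6, -0.2]
grip_width: 0.0393
grasp_force: 60.4
```

Call:
send_rows(
  motion="1 0 0 0.2 0; 1 0 0 0.4 0; 1 0 0 0.4 0",
)

```text
clock: 23.3
eef_pos: [0.4206, -0.2671, 0.07]
tool_rot: [0.707, 0.707, 0.0, 0.001]
ft_force: [-2.5, 2.2, 9.2]
grip_width: 0.0392
grasp_force: 61.4
```

Contact is felt. Release, rise, and head for the bronze ring at (.479,-.081).

Call:
send_rows(
  motion="-1 0 0 0 0; -1 0 0 0 0; -1 0 0 0 0; -1 0 0 0 0; -1 0 0 0 0",
)

```text
clock: 23.8
eef_pos: [0.4203, -0.2668, 0.0681]
tool_rot: [0.707, 0.707, -0.0, -0.0]
ft_force: [-0.6, 0.5, -0.3]
grip_width: 0.0856
grasp_force: 0.0
```

Call:
send_rows(
  motion="-1 0 0 -2 0; -1 0 0 -5 0; -1 0 0 -9 0; -1 0 0 -11 0; -1 0 0 -11 0",
)

```text
clock: 24.3
eef_pos: [0.4224, -0.2682, 0.1818]
tool_rot: [0.707, 0.707, 0.001, 0.004]
ft_force: [-0.3, 0.0, -0.1]
grip_width: 0.0853
grasp_force: 0.0
```

Call:
send_rows(
  motion="-1 3.5 1.1 0 0; -1 8 2.5 0 0; -1 12.5 4 0 0; -1 17 5.4 0 0; -1 18.6 5.9 0 0",
)

```text
clock: 24.8
eef_pos: [0.4795, -0.0773, 0.1769]
tool_rot: [0.706, 0.708, -0.0, -0.001]
ft_force: [0.3, -0.4, 0.1]
grip_width: 0.0855
grasp_force: 0.0
```

Call:
send_rows(
  motion="-1 0 0 3 0; -1 0 0 6 0; -1 0 0 9 0; -1 0 0 10 0; -1 0 0 10 0",
)

```text
clock: 25.3
eef_pos: [0.4774, -0.0806, 0.0761]
tool_rot: [0.707, 0.707, -0.002, -0.002]
ft_force: [-0.0, 0.1, 0.4]
grip_width: 0.0854
grasp_force: 0.0
```

```bash
python3 - <<'E'
from m import *
ims={c:vision.camera(c) for c in('top','side')}
cv2.imwrite('pics/p6.png',np.hstack([cv2.resize(x,None,fx=4,fy=4,interpolation=2) for x in (ims['side'][80:200,270:370],ims['top'][180:300,290:390],)])[...,::-1])
E=[]
for _ in range(4): vision.camera('top'); o=bot.get_obs(); E.append(o['eef_pos'])
print(np.mean(E,0),o['joint_pos'][5])
E
```

```text
[ 0.4807167  -0.08121046  0.0796367 ] 1.404624768661111
```

View pics/p6.png

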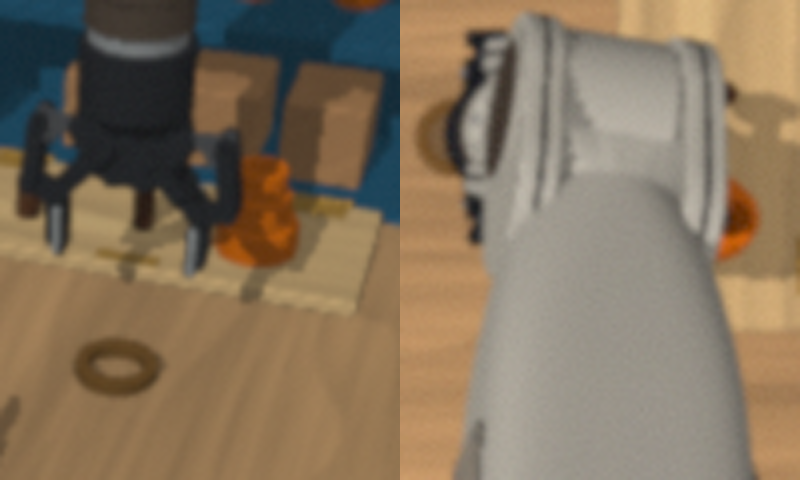

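The side crop shows the small float on top of the stack (265,175) and the bronze ring at (118,366), between and below the fingers. Grasping the bronze ring.

Call:
send_rows(
  motion="-1 0 0 2.5 0; -1 0 0 5 0; -1 0 0 6.8 0; -1 0 0 7.4 0; -1 0 0 7.4 0",
)

```text
clock: 26.1
eef_pos: [0.4793, -0.0809, 0.0042]
tool_rot: [0.707, 0.707, -0.0, -0.0]
ft_force: [-0.0, 0.4, -0.5]
grip_width: 0.0856
grasp_force: 0.0
```

Call:
send_rows(
  motion="1 0 0 0 0; 1 0 0 0 0; 1 0 0 0 0; 1 0 0 0 0; 1 0 0 0 0",
)

```text
clock: 26.6
eef_pos: [0.4807, -0.0812, 0.0069]
tool_rot: [0.707, 0.707, 0.001, 0.001]
ft_force: [-3.5, 1.2, 12.0]
grip_width: 0.0537
grasp_force: 61.0
```

Call:
send_rows(
  motion="1 0 0 -1 0; 1 0 0 -3 0; 1 0 0 -6 0; 1 0 0 -9 0; 1 0 0 -12 0",
)

```text
clock: 27.1
eef_pos: [0.4798, -0.0809, 0.1265]
tool_rot: [0.707, 0.707, 0.0, 0.001]
ft_force: [0.6, -0.4, -0.0]
grip_width: -0.0002
grasp_force: 0.0
```

The ring slipped out: the pads gripped too high on it. Reopen and look.

Call:
send_rows(
  motion="-1 0 0 0 0; -1 0 0 0 0; -1 0 0 0 0; -1 0 0 0 0; -1 0 0 0 0",
)

```text
clock: 27.6
eef_pos: [0.4787, -0.0808, 0.1233]
tool_rot: [0.707, 0.707, -0.001, -0.001]
ft_force: [0.7, -0.2, -0.6]
grip_width: 0.0726
grasp_force: 0.0
```

```bash
python3 - <<'E'
from m import *
I=vision.camera('side'); n='bronze_ring'
p=np.array([.479,-.081])
for thr in (100,110,120,130):
    s=seg(I,n,model('side',n,p)[0],14,thr); q=p.copy()
    for _ in range(6): q=q+(at('side',*s[0],.006)-at('side',*model('side',n,q)[0],.006))[:2]
    print(thr,q,s[1]/model('side',n,q)[1])
cv2.imwrite('pics/p7.png',cv2.resize(I[80:200,250:370],None,fx=5,fy=5,interpolation=2)[...,::-1])
o=bot.get_obs(); print(o['eef_pos'],o['clock'])
E
```

```text
100 [ 0.50196609 -0.08034963] 0.5811810916174881
110 [ 0.50159764 -0.08125881] 0.650103355185811
120 [ 0.50116973 -0.08191723] 0.7084202904070196
130 [ 0.50062767 -0.08242   ] 0.7795440753635431
[ 0.47887876 -0.08078407  0.1233927 ] 27.65
```

View pics/p7.png

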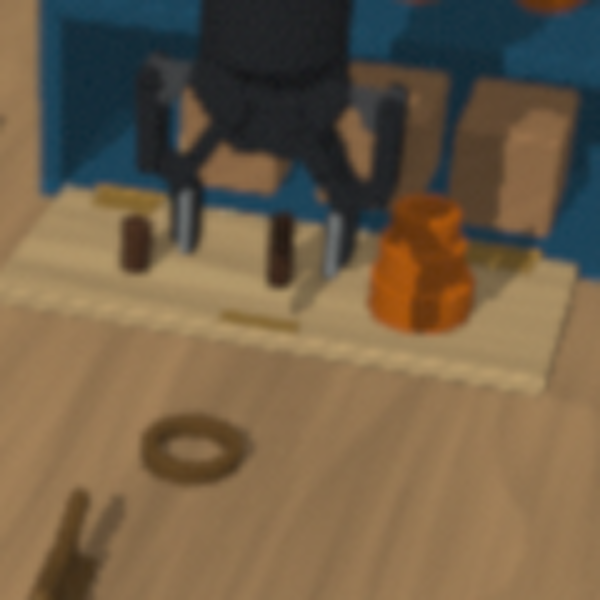

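The ring still lies flat, now at crop (195,448), about 25 mm further in +x. I'll remeasure it, and check the fingertip height relative to the TCP.

```bash
python3 - <<'E'
from m import *
I=vision.camera('side'); n='bronze_ring'
p=at('side',289,169.6,.006)[:2]; print(p)
for thr in (100,115,130):
    s=seg(I,n,model('side',n,p)[0],15,thr); q=p.copy()
    for _ in range(6): q=q+(at('side',*s[0],.006)-at('side',*model('side',n,q)[0],.006))[:2]
    print(thr,q.round(4),s[1]/model('side',n,q)[1])
e=bot.get_obs()['eef_pos']; print(e, bot.get_obs()['grip_width'])
# fingertip pixels -> height at the known plane y = tcp y
for u,v in ((250+185/5,80+252/5),(250+333/5,80+277/5)):
    o,d=ray('side',u,v); t=(e[1]+.011-o[1])/d[1]; print((o+d*t).round(4))
E
```

```text
[ 0.50700421 -0.07823019]
100 [ 0.5087 -0.078 ] 0.8035018561132914
115 [ 0.5087 -0.0787] 0.9548357291704408
130 [ 0.5084 -0.079 ] 1.0961699487624512
[ 0.47904947 -0.0808136   0.12355455] 0.08507060483830471
[ 0.5153 -0.0698  0.1357]
[ 0.4344 -0.0698  0.1355]
```

Open, the tips stand 12 mm behind the TCP, so for this thin ring the TCP must go to about z=-.005. The ring is at (.5085,-.079).

Call:
send_rows(
  motion="-1 0.1 1.5 0 0; -1 0.2 2.95 2 0; -1 0.2 2.95 5 0; -1 0.2 2.95 8 0; -1 0.2 2.95 10 0",
)

```text
clock: 28.2
eef_pos: [0.5077, -0.0787, 0.0219]
tool_rot: [0.707, 0.707, -0.001, -0.001]
ft_force: [-0.3, -0.1, -0.1]
grip_width: 0.0855
grasp_force: 0.0
```

Call:
send_rows(
  motion="-1 0 0 1.2 0; -1 0 0 2.2 0; -1 0 0 2.8 0; -1 0 0 2.8 0; -1 0 0 2.8 0",
)

```text
clock: 28.7
eef_pos: [0.5097, -0.0791, -0.003]
tool_rot: [0.707, 0.707, 0.0, 0.001]
ft_force: [1.5, -0.3, -0.3]
grip_width: 0.0854
grasp_force: 0.0
```

Call:
send_rows(
  motion="1 0 0 0 0; 1 0 0 0 0; 1 0 0 0 0; 1 0 0 0 0; 1 0 0 0 0",
)

```text
clock: 29.2
eef_pos: [0.51, -0.0791, -0.002]
tool_rot: [0.707, 0.707, 0.001, 0.001]
ft_force: [-1.0, -0.4, 7.8]
grip_width: 0.0573
grasp_force: 62.3
```

Call:
send_rows(
  motion="1 0 0 -0.5 0; 1 0 0 -1.5 0; 1 0 0 -3.5 0; 1 0 0 -6 0; 1 0 0 -6 0",
)

```text
clock: 29.7
eef_pos: [0.5119, -0.0794, 0.0599]
tool_rot: [0.707, 0.707, 0.002, 0.003]
ft_force: [0.6, -0.2, -0.8]
grip_width: 0.0568
grasp_force: 64.2
```

Call:
send_rows(
  motion="1 0 0 -2 0; 1 -1.5 0.8 -4 0; 1 -4.5 2.3 -4 0; 1 -8 4.2 -4 0; 1 -11.5 6 -4 0",
)

```text
clock: 30.2
eef_pos: [0.5693, -0.1948, 0.096]
tool_rot: [0.707, 0.707, 0.0, -0.0]
ft_force: [0.1, -0.2, -1.4]
grip_width: 0.057
grasp_force: 64.4
```

Call:
send_rows(
  motion="1 -3.5 1.8 0 0; 1 -6 3.1 0 0; 1 -7.1 3.7 1 0; 1 -7.1 3.7 2 0; 1 -7.1 3.7 2 0",
)

```text
clock: 30.7
eef_pos: [0.6031, -0.263, 0.0726]
tool_rot: [0.707, 0.707, -0.001, -0.004]
ft_force: [-1.3, 0.9, -1.4]
grip_width: 0.0568
grasp_force: 64.4
```

```bash
python3 - <<'E'
from m import *
E=[]
for _ in range(4): I=vision.camera('side'); o=bot.get_obs(); E.append(o['eef_pos'])
T=vision.camera('top')
print(np.mean(E,0),o['grip_width'],o['joint_pos'])
cv2.imwrite('pics/p8.png',np.hstack([cv2.resize(x,None,fx=5,fy=5,interpolation=2) for x in (I[80:170,245:325],T[150:240,330:400])])[...,::-1])
E
```

```text
[ 0.60468781 -0.26320821  0.0753065 ] 0.05704179736293294 [-4.10634234e-01  6.52612566e-01  2.35675840e-01  1.15437502e+00
  1.49629542e-04  1.15956975e+00]
```

View pics/p8.png

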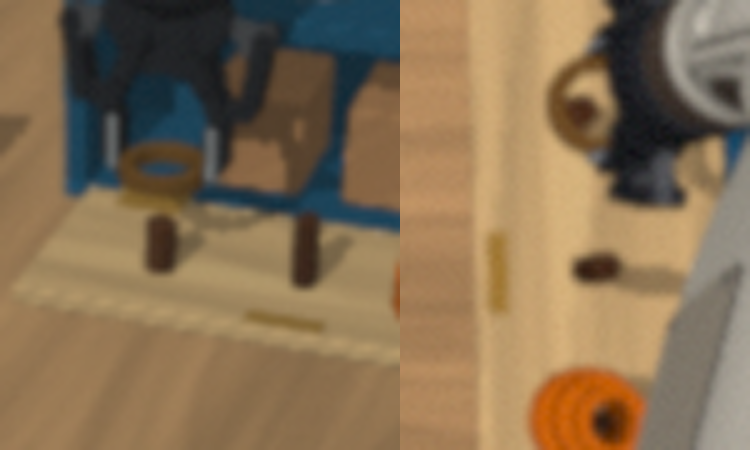

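```bash
python3 - <<'E'
from m import *
print('side ring',at('side',277,113.6,.084).round(4),at('side',277,113.6,.078).round(4),'peg top',at('side',277.3,124.0,.046).round(4))
print('top ring',at('top',369.4,170.6,.084).round(4),'peg blob',at('top',366.3,172.2,.03).round(4))
for p in ((.6047,-.2632,.084),(.606,-.265,.046),(.606,-.265,.012)): print(proj('side',p).round(1),proj('top',p).round(1))
E
```

```text
side ring [ 0.6049 -0.2605  0.084 ] [ 0.6087 -0.2725  0.078 ] peg top [ 0.6039 -0.2632  0.046 ]
top ring [ 0.6064 -0.2637  0.084 ] peg blob [ 0.6083 -0.2707  0.03  ]
[277.3 113.3] [369.3 171.2]
[276.9 123.7] [366.  172.3]
[276.7 132.9] [362.8 173.6]
```

The side crop shows the bronze ring at (160,168), centred above the short dowel at (161,240), and both views agree within 3 mm. Lowering it now.

Call:
send_rows(
  motion="1 -0.2 0.1 1 0; 1 -0.2 0.1 2.5 0; 1 -0.2 0.1 4 0; 1 -0.2 0.1 5.5 0; 1 -0.2 0.1 6.1 0",
)

```text
clock: 31.45
eef_pos: [0.6056, -0.2663, 0.013]
tool_rot: [0.707, 0.707, -0.001, -0.002]
ft_force: [0.3, 0.4, -0.9]
grip_width: 0.0568
grasp_force: 64.4
```

Call:
send_rows(
  motion="1 0 0 0.3 0; 1 0 0 0.5 0; 1 0 0 0.5 0",
)

```text
clock: 31.75
eef_pos: [0.6072, -0.2672, 0.0107]
tool_rot: [0.707, 0.707, 0.0, 0.0]
ft_force: [-0.5, 0.0, -0.8]
grip_width: 0.057
grasp_force: 64.4
```

Call:
send_rows(
  motion="1 0 0 0.15 0; 1 0 0 0.3 0; 1 0 0 0.3 0",
)

```text
clock: 32.05
eef_pos: [0.6076, -0.2674, 0.0101]
tool_rot: [0.707, 0.707, 0.0, 0.001]
ft_force: [-3.5, 1.0, 7.6]
grip_width: 0.0569
grasp_force: 65.3
```

Contact with the flap. Release, rise, move aside and check.

Call:
send_rows(
  motion="-1 0 0 0 0; -1 0 0 0 0; -1 0 0 0 0; -1 0 0 0 0; -1 0 0 0 0",
)

```text
clock: 32.55
eef_pos: [0.6067, -0.267, 0.0071]
tool_rot: [0.707, 0.707, -0.0, -0.0]
ft_force: [0.4, -0.4, 0.0]
grip_width: 0.0855
grasp_force: 0.0
```

Call:
send_rows(
  motion="-1 0 0 -2 0; -1 0 0 -5 0; -1 0 0 -9 0; -1 0 0 -13 0; -1 0 0 -15 0",
)

```text
clock: 33.05
eef_pos: [0.6085, -0.2678, 0.1618]
tool_rot: [0.707, 0.707, 0.001, 0.003]
ft_force: [0.8, -0.4, -0.5]
grip_width: 0.0854
grasp_force: 0.0
```

Call:
send_rows(
  motion="-1 4 -1 0 0; -1 8.5 -2.5 0 0; -1 13 -4 0 0; -1 17.5 -5.5 0 0; -1 22 -7 0 0",
)

```text
clock: 33.55
eef_pos: [0.5362, -0.0454, 0.1573]
tool_rot: [0.708, 0.707, 0.0, 0.0]
ft_force: [0.3, 0.8, -0.1]
grip_width: 0.0853
grasp_force: 0.0
```

Call:
send_rows(
  motion="-1 4.5 -2 0 0; -1 9 -4 0 0; -1 13 -6 0 0; -1 15 -6 0 0; -1 15 -6 0 0",
)

```text
clock: 34.05
eef_pos: [0.4767, 0.1057, 0.1576]
tool_rot: [0.706, 0.708, 0.001, 0.0]
ft_force: [0.4, -0.6, -0.4]
grip_width: 0.0852
grasp_force: 0.0
```

```bash
python3 - <<'E'
from m import *
for _ in range(4): I=vision.camera('side')
T=vision.camera('top')
cv2.imwrite('pics/p9.png',np.hstack([cv2.resize(x,None,fx=5,fy=5,interpolation=2) for x in (I[90:190,260:350],T[150:250,330:400])])[...,::-1])
im={'side':I,'top':T}
print(loc('float_small',(.42,-.267),{'top':T},z=.062))
for n in ('cleat','fish_scale','net_gauge'):
    print(n,[at('top',*b['rect'][:2],.01)[:2].round(3) for b in boxes_of('top',n)[:1]])
E
```

```text
{'top': (array([ 0.4211, -0.2582]), 1.79)}
cleat []
fish_scale [array([0.667, 0.133])]
net_gauge [array([0.605, 0.288])]
```

View pics/p9.png

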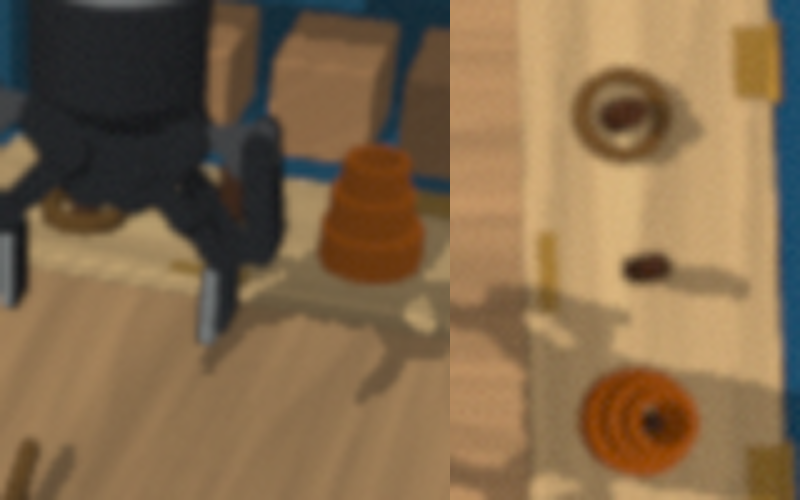

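The crops show the three floats stacked flat on the tall dowel (372,215), the bronze ring flat around the short dowel (622,115), and the middle dowel empty. The fish scale and net gauge read as at the start, and the cleat was never approached. Handing in.

```bash
python3 -c "
from workcell import workorder; print(workorder.job_done())"
```

```text
the job is handed in; nothing more can be done
None
```

I handed the job in at about 34 s on the robot clock. The large, medium and small floats are stacked on the tallest dowel, the bronze ring lies around the shortest, and the middle dowel is empty. The ring slipped once and was re-gripped. The fish scale and net gauge were detected within 7 mm of their starting spots, but the cleat was not found in that last check, so I can't confirm its position. No verdict came back.

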